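Latch the split mould shut

ROBOT

A 6-joint arm with a two-finger parallel gripper is mounted at the origin on a cart in front of the work surface, level with it; the furniture and walls round the work are solid. World frame = base frame: x ahead of the robot, y to its left, z up, the work surface at z = 0. Lengths are in m, angles in rad, forces in N, time in s.
With the tool pointing down it reaches from about 0.35 to 0.975 m from the base axis. Payload 4.9 kg.
Tool frame: the origin (TCP) lies on the centre line of the jaws, within the pads' length; the fingertips stand 14 mm ahead of it and the grasp point (between the pads) lies 5 mm behind it; y points along the fingers, z is the direction in which the jaws open and shut, and the axes are right-handed (so a half turn about y gives the same grasp; the last joint's range is limited). The gripper opens to 85 mm and grips with 20 to 120 N. Pads are 22 mm wide; open, the fingers measure 114 mm over their backs; the gripper's body (76 mm by 85 mm) begins 54 mm behind the grasp point. The pads swing forward as they close: fully open they stand 13 mm farther back than shut.
Start: joints at [-1.422, 0.053, 1.613, -0, 1.476, -0.119], TCP at [0.165, -0.603, 0.245] pointing down, gripper open.
Joint ranges: [-3.01, 3.01], [-1.01, 2.22], [0.06, 2.58], [-1.02, 4.17], [0.09, 2.62], [-3.14, 3.14]. Speed limits (rad/s): [2.57, 2.57, 3.14, 3.14, 3.14, 3.14].

INTERFACE

Orientations are given as a rotation vector (axis times angle).
In Python, from station import ctrl gives the robot as it stands.
- The arm moves only by the tool servo_tool, never from a script. Its arguments are lists of equal length, an entry for each row: "delta_pos": the shift along the tool's x, y, z in m, a list of three; "dr": the turn, a rotation vector about the tool's x, y, z in degrees, a list of three; "grip": the opening, from 0 (shut) to 1 (fully open). In form: {"delta_pos": [[x, y, z], ...], "dr": [[rx, ry, rz], ...], "grip": [grip, ...]}. A call has 1 to 5 rows; each row shifts and turns the pose as measured when the row begins, along the tool's axes as they then stand; what a row does not reach is not made up. A row lasts 1/8 s, in which the tool goes at most 62.5 mm and 10.7 degrees, less where a joint would pass 70% of its speed; a pose out of reach is approached as far as the arm can. A call is refused whole if a number of a shift passes 0.0625 or a number of a turn 10.7, either way. A call with a gripper value outside its range is refused whole. The fingers move at their own pace and stop on an object; "grip_force" is the grip in N (left out, the last holds). Time passes only in rows, so rows that do not move let the fingers close. It gives the time, the measured TCP pose, the force and the opening at its end, in the units of the state.
- ctrl.get_obs(): the state, without advancing time (a new reading comes with each control period).
- ctrl.get_image(name): name is "scene" or "top"; returns the picture (400x640x3 uint8, red, green, blue); there is no depth.
- ctrl.camera_params(name): a dict with "fovy" (degrees; the focal length in pixels is half the picture's height over the tangent of half this angle, whatever the lens; pixels are square), "cx", "cy" (the principal point, pixels), "eye" and "rotation" of the camera in the world. Camera axes: x right, y down, z forward; pixel columns grow to the right and rows downward; lengths in m; the calibration is good to about 2 mm. A picture is of the moment at which its call begins. camera_params takes no time and is no camera call.
- ctrl.finish_job(): hands the job in, once; it reports no verdict.
Trained networks look in the newest picture that a camera, given by its name, has taken for a name from the list of things; names that differ only in an ending like _2 or _b are one class to them, and where a whole thing is asked for, a point or a joint stands for the part that bears it (a point fixed in the world has none). Each returns a list of dicts, best first, with "score" (0 to 1); they miss things now and then, are a little off and sometimes report something else, mostly with a low value. They report only what shows in the picture. A call takes as long as a camera call.
- ctrl.masks_of(camera, label): "pixels" (400x640 bool, what is visible of it) and "extent" ([left, top, right, bottom] in pixels, round what is visible of it).
The state is a dict: "t": time; "q": joint angles; "dq": joint speeds; "effort": joint torques, N m; "tool_pos": TCP position; "tool_rot": TCP orientation; "contact_force": force on the tool from outside, world axes, zero at the start; "wrist_torque": the same for the moment, N m; "opening": finger opening in m.
Only numpy, scipy, OpenCV 4.12 (cv2) and the standard library are available. Lean on these libraries where they do the work, as an engineer would, in place of code of your own. Each camera call takes 0.05 s, during which the arm holds its last target.

TASK

Shut the split mould on the bench with its draw latch: hang the latch's loop behind the two keeper prongs of the sliding half, then press the lever down past its centre until it lies on its stop and stays there. Be gentle with loop, keeper and lever, let go at the end, and leave the things around the mould where they are.

Things in the scene. Friction and masses are not known exactly. Their poses are not given: they have to be found in the camera images.
- mould: Aluminium split mould on a steel base plate (300 x 136 mm), fixed to the bench. Origin on the bench under the lever's pivot; x along the mould from the lever to the sliding half, y left, z up (mm below in this frame). Fixed half x -95 to 75, 116 wide, top z 55. The middle (y -25 to 25) is an open cavity from x 35 to the sliding half's back block: fingers up to 45 mm wide fit between prongs and posts.
- slide_front (a point): A fixed mark, axes as the mould: where the front face of the sliding half's top would be with the mould just shut (x 80, z 55). The half runs along +x on 26 N of friction. ITS POSITION IS NOT MEASURED: it starts s = 13 to 27 mm open (stop 30), to be found by feel or by eye. Latched, it is pulled onto a rubber seal, about 14 N per mm, s about -4. Its back block starts at x 116 + s, top z 55.
- pocket_shut (a point): A fixed mark, axes as the mould, at x 85, z 90: the keeper's pocket is here plus s along x. On each side (y 25 to 36 and -25 to -36): a prong 5 thick leaning 0.22 rad to +x, rear face x 81.5 + s at z 90, tip z 103, x 79 to 84 + s; pocket floor z 84 (bar centre then z 88); behind it an upright back post, front face x 95 + s, top z 123. Opening at the tip 10.7 mm.
- pivot (a point): The lever's pivot on the fixed half, axes as the mould, at x 0, z 90; the lever swings about y, over the fixed half, with its grip on the -x side when shut. The bracket round it is 30 mm long, 38 wide, top z 101.
- loop_bar (a point): Middle of the loop's cross bar, a round steel bar 8 mm thick along y, 82 long between two 6 mm side wires; 114 mm from the loop's hinge pin. Starts on two rests of the fixed half (about x 78, z 69 in the mould's frame); hangs freely from the lever, swinging about y. Pinch its free middle 50 mm from above, one finger before and one behind; moving it takes the lever along (up to 4 N).
- lever_grip (a point): Middle of the lever's black grip (66 mm long, 26 wide, 14 thick), on the lever's centre line 105 mm from the pivot; the lever ends at 130 mm. The loop's hinge pin is on the same line, 34 mm from the pivot. Press the lever with less than 25 N; while the loop is held, push or pull it on the keeper with less than 18 N.
- latch_lever (a joint): Lever angle, rad: 0 = down on its stop (grip towards -x, 0.17 below level), growing as it rises over the pivot towards +x; 1.74 = straight up, stop 2.15. Starts 0.6 to 0.8; raised to about 1.6 to 2.0 when the loop is over the keeper. Friction 0.05 N m keeps it where left. With the loop hooked it takes up to about 10 N at the grip; below dead centre (0.17) the loop's pull holds it down.
- white_cap: White plastic bottle cap, 80 mm across, 23 high, right of the mould; bystander. Origin at its underside.
- blue_cap: Blue plastic bottle cap, 80 mm across, 23 high, left of the mould; bystander. Origin at its underside.
- label_roll: White roll of labels, 77 mm across, 55 high, left of the mould; bystander. Origin at its underside.

How it is judged:
By the outcome, as a careful person would: the job done as asked, in the order asked, and still so for the second after the job is handed in, with the robot touching nothing.
It also fails if it takes over 64 s, if anything falls off the work surface, if the arm or the gripper's body presses on something with over 40 N, if the wrist force passes 120 N, or if a joint passes its speed limit or range.

## Working session

There is one attempt and no reset: what is moved stays moved. The work goes in short steps, Python scripts to look and compute and a tool call to move; the robot and the scene stay as the last step left them, time stands still between calls to the robot, and variables do not carry over. Pictures are saved under pics/ and viewed, and the job is handed in when it is done.

Besides the shell and the picture viewer there is one more tool, called after "Emit:" as a command line: name --argument value ..., lists and objects as JSON in quotes. servo_tool: Moves the arm, as the interface text tells. Its arguments: {"type":"object","properties":{"delta_pos":{"type":"array","items":{"type":"array","items":{"type":"number"}}},"dr":{"type":"array","items":{"type":"array","items":{"type":"number"}}},"grip":{"type":"array","items":{"type":"number"}},"grip_force":{"type":"number"}},"required":["delta_pos","dr","grip"]}

```bash
mkdir -p pics; ls; python3 - <<'E'
from station import ctrl
import cv2
o=ctrl.get_obs()
for k in o: print(k,o[k])
for n in("scene","top"):
    im=ctrl.get_image(n); cv2.imwrite(f"pics/{n}0.png",im[:,:,::-1]); print(n,ctrl.camera_params(n))
E
```

```text
pics
t 0.0
q [-1.42200044e+00  5.33586442e-02  1.61426519e+00  2.47256433e-05
  1.47594522e+00 -1.19000175e-01]
dq [-0.00063759 -0.00111078 -0.00045581 -0.00186322  0.0004896   0.00123862]
effort [-1.23178768e-03 -3.93682408e+01 -3.70177674e+01 -1.82450035e-04
  6.93979149e-03  2.84796340e-05]
tool_pos [ 0.16530115 -0.602156    0.24407906]
tool_rot [-0.2799633   2.08041243 -2.0762674 ]
contact_force [ 0.02298222 -0.44893139  0.47684331]
wrist_torque [-0.03235569  0.00843186 -0.0048564 ]
opening 0.08571356737950053
scene {'fovy': 57.568925101991944, 'cx': 318.32879574890416, 'cy': 191.10725749905802, 'eye': array([-0.0896677,  0.7486749,  0.4513317]), 'rotation': array([-0.99019803,  2.11116189, -1.3264526 ])}
top {'fovy': 45.073501532588644, 'cx': 311.9399863955909, 'cy': 208.6563185652891, 'eye': array([0.31754484, 0.25450843, 1.18859638]), 'rotation': array([-2.14067259,  2.13942523, -0.15416596])}
```

View pics/scene0.png

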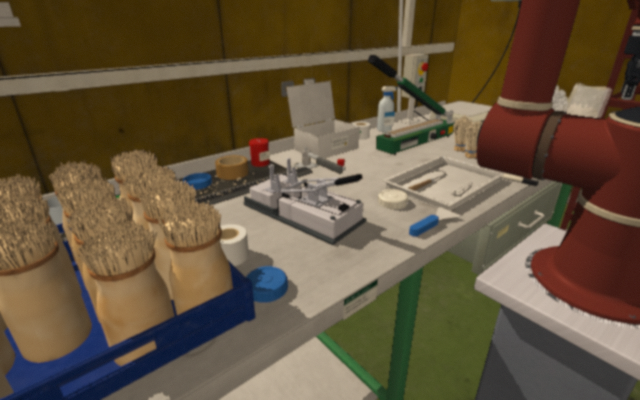

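View pics/top0.png

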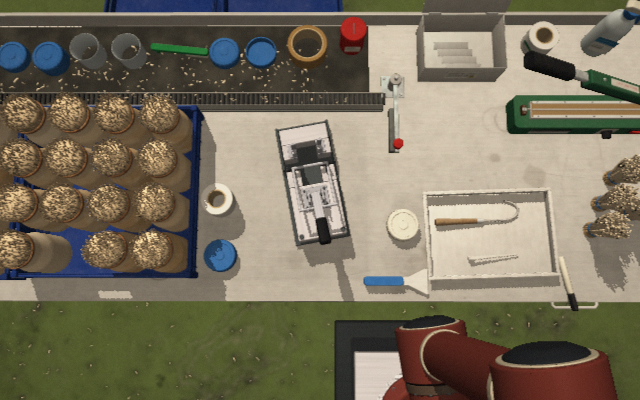

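The scene view shows the mould at about (310,200), with its lever towards the robot and a cap at either side. In the top view the mould runs from (325,240) at the lever end up to (302,125) at the sliding half. Next I get the masks and zoomed crops.

```bash
cat > h.py <<'E'
import numpy as np, cv2
from scipy.spatial.transform import Rotation as R
from station import ctrl
P={n:ctrl.camera_params(n) for n in("scene","top")}
def proj(n,X):
    p=P[n];X=np.atleast_2d(X);c=(X-p["eye"])@R.from_rotvec(p["rotation"]).as_matrix()
    f=200/np.tan(np.radians(p["fovy"])/2)
    return np.c_[p["cx"]+f*c[:,0]/c[:,2],p["cy"]+f*c[:,1]/c[:,2]]
def ray(n,u,v,z):
    p=P[n];f=200/np.tan(np.radians(p["fovy"])/2)
    d=R.from_rotvec(p["rotation"]).as_matrix()@np.array([(u-p["cx"])/f,(v-p["cy"])/f,1]);e=p["eye"]
    return e+d*(z-e[2])/d[2]
def M(pose,X): # mould mm->world m
    x,y,a=pose;X=np.atleast_2d(X)/1000.
    c,s=np.cos(a),np.sin(a)
    return np.c_[x+c*X[:,0]-s*X[:,1],y+s*X[:,0]+c*X[:,1],X[:,2]]
E
python3 - <<'E'
from h import *
print(proj("top",[[.165,-.602,.244],[.5,.25,0]]))
for n in("top","scene"):
    im=ctrl.get_image(n)
    for l in("mould","lever_grip","loop_bar","white_cap","blue_cap","label_roll","slide_front","latch_lever"):
        r=ctrl.masks_of(n,l)
        for k in r[:2]:
            m=k["pixels"];print(n,l,k["score"],k["extent"],m.sum(),np.argwhere(m).mean(0)[::-1])
            if l in("mould","lever_grip","loop_bar","latch_lever") : np.save(f"pics/{n}_{l}.npy",m) if k is r[0] else 0
im=cv2.imread("pics/top0.png")[110:255,255:365];cv2.imwrite("pics/top0z.png",cv2.resize(im,None,fx=4,fy=4,interpolation=cv2.INTER_CUBIC))
im=cv2.imread("pics/scene0.png")[150:245,235:370];cv2.imwrite("pics/scene0z.png",cv2.resize(im,None,fx=5.5,fy=5.5,interpolation=cv2.INTER_CUBIC))
E
```

```text
[[771.23655443 364.42460148]
 [317.00908622 207.80760735]]
top mould 0.85 [274.6, 121.9, 347.6, 243.5] 6341 [311.41633812 183.00504652]
top lever_grip 0.97 [291.5, 159.3, 337.3, 242.9] 890 [317.2741573  203.36179775]
top lever_grip 0.64 [204.0, 242.3, 234.1, 273.2] 853 [219.22977726 255.5087925 ]
top loop_bar 0.86 [290.3, 160.3, 336.0, 210.0] 308 [315.46428571 178.10714286]
top white_cap 0.58 [385.1, 212.7, 419.8, 241.5] 842 [401.79691211 224.77078385]
top blue_cap 0.97 [203.2, 237.9, 237.6, 272.4] 872 [219.55733945 255.20756881]
top slide_front 0.61 [273.7, 119.4, 348.3, 245.5] 6670 [311.39070465 183.17301349]
top latch_lever 0.94 [291.4, 163.7, 337.7, 241.7] 769 [316.53185956 206.32379714]
scene mould 0.59 [242.7, 158.6, 367.4, 250.0] 5641 [308.42297465 204.55309342]
scene lever_grip 0.63 [280.2, 172.2, 364.6, 190.5] 551 [328.08892922 182.56442831]
scene loop_bar 0.71 [280.2, 179.0, 332.1, 192.3] 161 [298.08695652 187.0931677 ]
scene white_cap 0.85 [377.4, 190.2, 408.8, 208.4] 524 [392.50763359 199.23091603]
scene blue_cap 0.77 [244.4, 265.8, 288.4, 302.2] 1217 [268.16351684 283.57682827]
scene label_roll 0.84 [214.7, 225.2, 248.9, 266.4] 934 [234.49357602 243.36295503]
scene slide_front 0.7 [244.3, 160.2, 368.0, 246.0] 5648 [308.05931303 204.26929887]
scene latch_lever 0.67 [283.9, 173.1, 359.2, 195.6] 655 [322.98473282 183.44885496]
```

View pics/top0z.png

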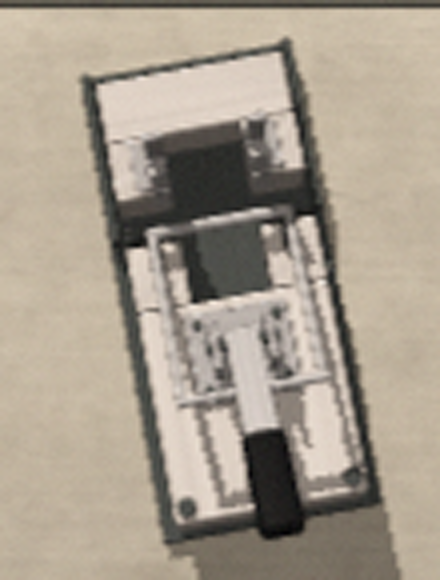

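View pics/scene0z.png

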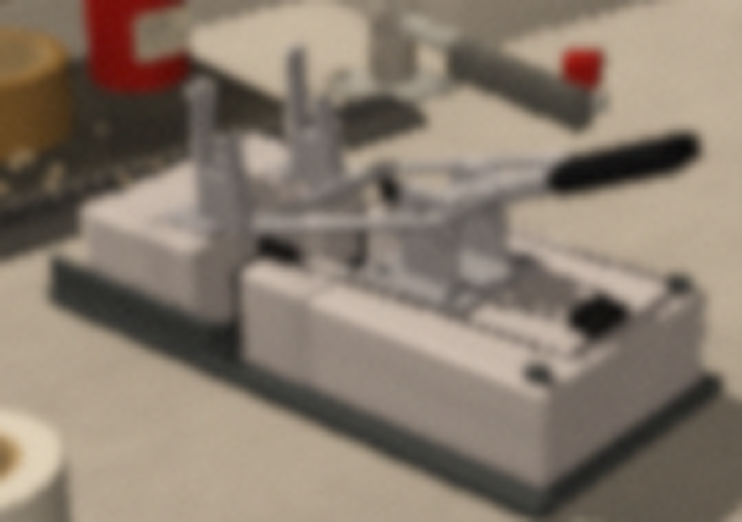

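```bash
python3 - <<'E'
from h import *
from scipy.optimize import least_squares
T=lambda a,b:np.array([255+(a+.5)/4-.5,110+(b+.5)/4-.5]); S=lambda a,b:np.array([235+(a+.5)/5.5-.5,150+(b+.5)/5.5-.5])
obs=[("top",T(170,527),(-95,58,55)),("top",T(370,490),(-95,-58,55)),("top",T(130,252),(75,58,55)),("top",T(316,214),(75,-58,55)),
("scene",S(546,400),(-95,58,55)),("scene",S(704,297),(-95,-58,55)),("scene",S(245,270),(75,58,55)),
("top",T(85,75),("p1",68,0)),("top",T(288,40),("p1",-68,0)),
("scene",S(540,516),("p0",68,0)),("scene",S(52,292),("p1",68,0)),("scene",S(720,383),("p0",-68,0))]
def res(q,full=False):
    o=[]
    for n,uv,X in obs:
        x=X[0]
        if x=="p0":x=q[3]*1000
        if x=="p1":x=q[3]*1000+300
        o.append(proj(n,M(q[:3],[[x,X[1],X[2]]]))[0]-uv)
    return np.array(o) if full else np.array(o).ravel()
r=least_squares(res,[.5,.25,0.1,-.1],loss="soft_l1");print(r.x);print(res(r.x,True).round(1))
np.save("pose.npy",r.x)
E
```

```text
[ 0.51525439  0.25214651  0.18200997 -0.09592881]
[[ 2.2  0.1]
 [ 0.5  0.5]
 [-0.3 -0.5]
 [ 0.6  0.5]
 [-0.2 -1.4]
 [ 1.  -1.8]
 [-1.1 -0.5]
 [-0.3  0.8]
 [ 1.2  0.2]
 [-2.   1.2]
 [-1.7  1.3]
 [-0.4  1.2]]
```

```bash
cat > ov.py <<'E'
from h import *
def draw(n,img,box,f,pose,s,th=None,bar=None):
    x0,y0,x1,y1=box
    im=cv2.resize(img[y0:y1,x0:x1],None,fx=f,fy=f,interpolation=cv2.INTER_CUBIC)
    def ln(A,B,c):
        p=proj(n,M(pose,[A,B])); p=((p-[x0,y0]+.5)*f-.5)
        a,b=[tuple(int(round(v*8)) for v in q) for q in p]
        cv2.line(im,a,b,c,1,cv2.LINE_AA,3)
    def rect(xa,xb,ya,yb,z,c):
        q=[(xa,ya,z),(xb,ya,z),(xb,yb,z),(xa,yb,z)]
        for i in range(4): ln(q[i],q[(i+1)%4],c)
    rect(-95,75,-58,58,55,(0,0,255))
    rect(-100,200,-68,68,0,(0,160,0))
    ln((80+s,-58,55),(80+s,58,55),(255,0,0)); 
    for sg in(1,-1):
        a,b=25*sg,36*sg
        for y in(a,b):
            ln((81.5+s-1.34,y,84),(84+s,y,103),(0,200,255)); ln((75+s,y,84),(79+s,y,103),(0,200,255)); ln((95+s,y,84),(95+s,y,123),(255,0,255))
        ln((95+s,a,123),(95+s,b,123),(255,0,255)); rect(79+s,84+s,a,b,103,(0,200,255))
    ln((116+s,-25,55),(116+s,25,55),(255,0,0))
    if th is not None:
        p=th-.17;d=np.array([-np.cos(p),0,np.sin(p)]);o=np.array([0,0,90.])
        ln(o,o+130*d,(0,255,0)); 
        if bar is not None:
            for y in(-41,41): ln(o+34*d+[0,y,0],np.array([bar[0],y,bar[1]]),(255,255,0))
            ln((bar[0],-41,bar[1]),(bar[0],41,bar[1]),(255,255,0))
    return im
E
cat > o1.py <<'E'
import sys
from ov import *
a=[float(v) for v in sys.argv[2:]]
pose=a[:3]; s,th=a[3:5]; tag=sys.argv[1]; bar=(78,69)
t=cv2.imread("pics/top0.png");c=cv2.imread("pics/scene0.png")
A=draw("top",t,(255,110,365,250),4,pose,s,th,bar);B=draw("scene",c,(235,150,375,250),5.7,pose,s,th,bar)
cv2.imwrite(f"pics/ot{tag}.png",A);cv2.imwrite(f"pics/os{tag}.png",B)
E
python3 o1.py 1 .5153 .2521 .182 20 .7
```

```text
(no output)
```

View pics/ot1.png

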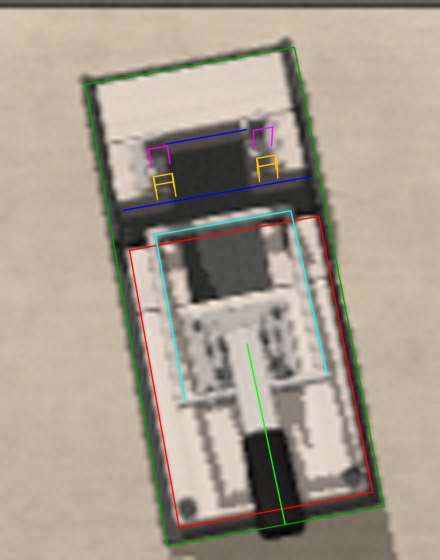

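View pics/os1.png

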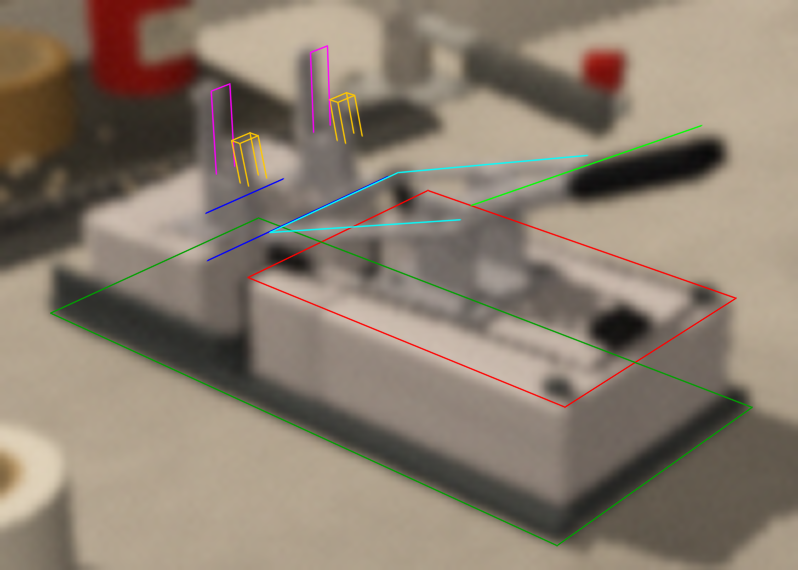

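The overlay fits to about a pixel. In both views the sliding half lies farther open than s=20, and the lever lower than 0.7. I refine both.

```bash
cat > o2.py <<'E'
from ov import *
t=cv2.imread("pics/top0.png");c=cv2.imread("pics/scene0.png")
pose=(.5148,.2525,.182)
A=draw("top",t,(268,115,342,175),5,pose,100,.62,(78,69))
B=draw("top",t,(268,115,342,175),5,pose,25,.62,(78,69))
cv2.imwrite("pics/o2t.png",np.hstack([A,B]))
A=draw("scene",c,(245,150,315,225),5.5,pose,100,.62,(78,69))
B=draw("scene",c,(245,150,315,225),5.5,pose,25,.62,(78,69))
cv2.imwrite("pics/o2s.png",np.hstack([A,B]))
E
python3 o2.py; python3 o1.py 2 .5148 .2525 .182 25 .62
```

```text
(no output)
```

View pics/o2t.png

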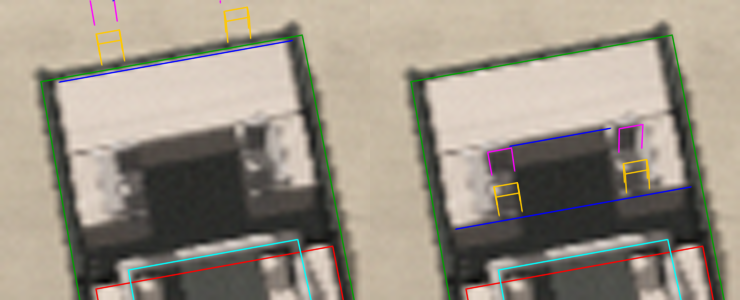

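View pics/o2s.png

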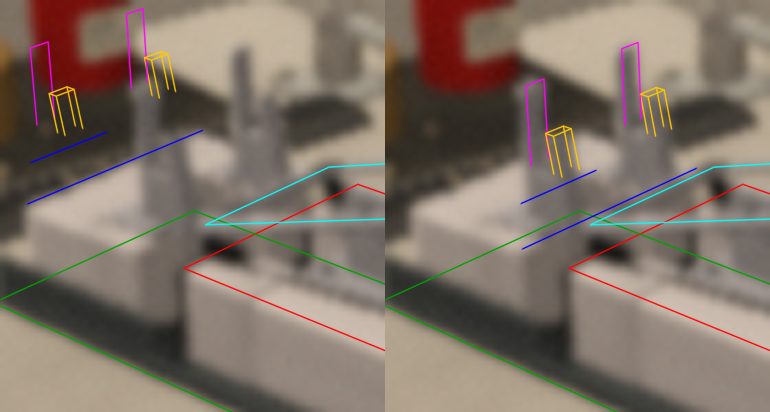

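View pics/os2.png

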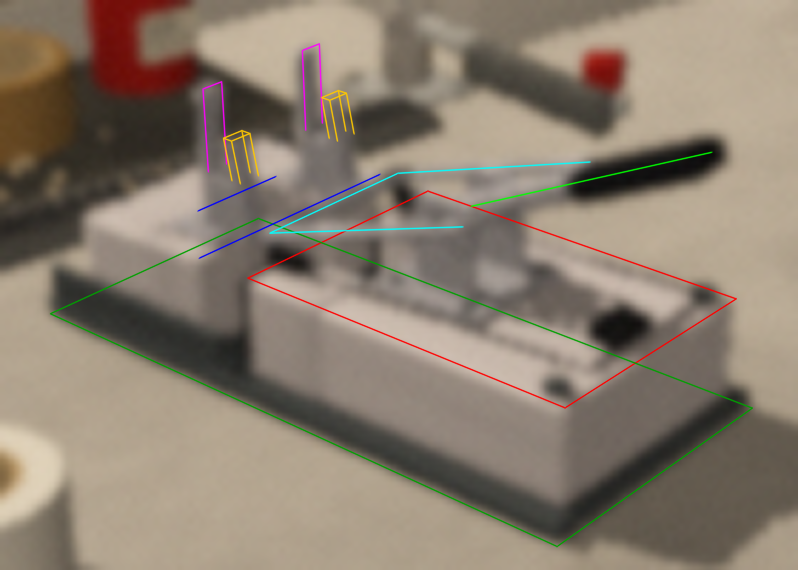

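```bash
cat >> h.py <<'E'
POSE=(.5148,.2525,.182)
def goal_rot(tilt=0.,pose=None):
    # tilt: finger direction leans towards mould -x by tilt rad
    a=(pose or POSE)[2]; ex=np.array([np.cos(a),np.sin(a),0]);ez=np.array([0,0,1.])
    y=-np.cos(tilt)*ez-np.sin(tilt)*ex
    z=np.cos(tilt)*ex-np.sin(tilt)*ez
    c=[]
    for s in(1,-1):
        zz=s*z;c.append(np.c_[np.cross(y,zz),y,zz])
    return c
def plan(target,tilt=0.,n=None,which=None):
    o=ctrl.get_obs();R0=R.from_rotvec(o["tool_rot"]);p=o["tool_pos"]
    c=goal_rot(tilt)
    dr=[(R0.inv()*R.from_matrix(m)).as_rotvec(degrees=True) for m in c]
    k=int(np.argmin([np.linalg.norm(d) for d in dr])) if which is None else which
    d=R0.inv().apply(np.array(target)-p)
    print("t %.2f"%o["t"],"pos",p.round(4),"mould",W2M(p).round(1),"k",k,"dr",dr[k].round(2),"dtool",d.round(4),"F",np.round(o["contact_force"],1),"op",round(o["opening"],4))
    return d,dr[k]
def W2M(p):
    x,y,a=POSE;d=np.array(p)-[x,y,0];c,s=np.cos(a),np.sin(a)
    return 1000*np.array([c*d[0]+s*d[1],-s*d[0]+c*d[1],d[2]])
E
python3 - <<'E'
from h import *
print(R.from_rotvec(ctrl.get_obs()["tool_rot"]).as_matrix().round(3)); print(ctrl.get_obs()["q"])
T=M(POSE,[[78,0,180]])[0];print(T)
for k in(0,1): print(plan(T,which=k))
E
```

```text
[[-0.964 -0.     0.265]
 [-0.265  0.    -0.964]
 [-0.    -1.    -0.   ]]
[-1.42197728e+00  5.26788064e-02  1.61292414e+00 -5.35891078e-07
  1.47602328e+00 -1.18967243e-01]
[0.59151173 0.26661776 0.18      ]
t 1.00 pos [ 0.1654 -0.6027  0.2453] mould [-498.4 -777.8  245.3] k 0 dr [  0.   -85.08  -0.  ] dtool [-0.641   0.0653 -0.7256] F [ 0.3  0.4 -0.4] op 0.0857
(array([-0.64095087,  0.06532873, -0.72556561]), array([ 1.40100582e-03, -8.50848045e+01, -1.58066383e-03]))
t 1.00 pos [ 0.1654 -0.6027  0.2453] mould [-498.4 -777.8  245.3] k 1 dr [ 0.   94.92  0.  ] dtool [-0.641   0.0653 -0.7256] F [ 0.3  0.4 -0.4] op 0.0857
(array([-0.64095087,  0.06532873, -0.72556561]), array([1.61815806e-03, 9.49151955e+01, 1.43423846e-03]))
```

Emit:
servo_tool --delta_pos '[[-0.041,0,-0.047],[-0.0485,0,-0.039],[-0.0545,0,-0.03],[-0.059,0,-0.02],[-0.0615,0,-0.0095]]' --dr '[[0,-10,0],[0,-10,0],[0,-10,0],[0,-10,0],[0,-10,0]]' --grip '[0.5,0.5,0.5,0.5,0.5]' --grip_force 20

```text
t: 1.62
tool_pos: [0.2986, -0.3202, 0.2447]
tool_rot: [-0.985, 1.503, -1.504]
contact_force: [1.6, 0.5, -0.7]
opening: 0.0428
```

```bash
cat > p.py <<'E'
import sys
from h import *
a=[float(v) for v in sys.argv[1:]]
plan(M(POSE,[a[:3]])[0],a[3] if len(a)>3 else 0.,which=0)
E
python3 p.py 78 0 180
```

```text
t 1.62 pos [ 0.2986 -0.3202  0.2447] mould [-316.3 -524.1  244.7] k 0 dr [-9.000e-02 -3.388e+01 -3.000e-02] dtool [-0.6548  0.0654  0.0351] F [ 1.6  0.5 -0.7] op 0.0428
```

Emit:
servo_tool --delta_pos '[[-0.062,0,0.003],[-0.061,0,0.011],[-0.059,0,0.018],[-0.057,0,0.025],[-0.053,0,0.032]]' --dr '[[0,-7,0],[0,-7,0],[0,-7,0],[0,-7,0],[0,-6,0]]' --grip '[0.5,0.5,0.5,0.5,0.5]'

```text
t: 2.25
tool_pos: [0.4342, -0.0384, 0.247]
tool_rot: [-1.295, 1.05, -1.066]
contact_force: [1.2, -0.6, 0.3]
opening: 0.0427
```

```bash
python3 p.py 78 0 180
```

```text
t 2.25 pos [ 0.4342 -0.0384  0.247 ] mould [-131.9 -271.5  247. ] k 0 dr [-0.47  1.18  0.31] dtool [-0.2675  0.0673  0.2149] F [ 1.2 -0.6  0.3] op 0.0427
```

Emit:
servo_tool --delta_pos '[[-0.048,0,0.039],[-0.048,0,0.039],[-0.048,0.005,0.039],[-0.048,0.01,0.039],[-0.048,0.015,0.039]]' --dr '[[0,0.5,0],[0,0.5,0],[0,0.2,0],[0,0,0],[0,0,0]]' --grip '[0.5,0.5,0.5,0.5,0.5]'

```text
t: 2.88
tool_pos: [0.5804, 0.2358, 0.2219]
tool_rot: [-1.282, 1.056, -1.085]
contact_force: [1.2, -0.3, -0.3]
opening: 0.0428
```

```bash
python3 p.py 78 0 150
```

```text
t 2.88 pos [0.5804 0.2358 0.2219] mould [ 61.5 -28.3 221.9] k 0 dr [-1.01  0.14  0.44] dtool [-0.0288  0.072   0.0153] F [ 1.2 -0.3 -0.3] op 0.0428
```

Emit:
servo_tool --delta_pos '[[-0.02,0.02,0.011],[-0.009,0.025,0.0045],[0,0.026,0],[0,0,0]]' --dr '[[-0.6,0,0.2],[-0.4,0,0.2],[0,0,0],[0,0,0]]' --grip '[0.5,0.5,0.5,0.5]'

```text
t: 3.38
tool_pos: [0.5916, 0.2728, 0.147]
tool_rot: [-1.296, 1.069, -1.067]
contact_force: [0.2, -1.0, 0.3]
opening: 0.0426
```

```bash
python3 p.py 78 0 69
cat > look.py <<'E'
import sys
from ov import *
tag=sys.argv[1];s,th,bx,bz=[float(v) for v in sys.argv[2:6]]
A=draw("top",ctrl.get_image("top")[:,:,::-1].copy(),(255,110,355,250),4,POSE,s,th,(bx,bz))
B=draw("scene",ctrl.get_image("scene")[:,:,::-1].copy(),(235,110,335,250),4,POSE,s,th,(bx,bz))
A2=ctrl.get_image("scene")[:,:,::-1][110:250,235:370]
cv2.imwrite(f"pics/{tag}.png",np.hstack([A,B]) )
cv2.imwrite(f"pics/{tag}r.png",cv2.resize(A2,None,fx=5,fy=4.2 if 0 else 4.2,interpolation=cv2.INTER_CUBIC) if 0 else cv2.resize(A2,None,fx=4.2,fy=4.2,interpolation=cv2.INTER_CUBIC))
E
python3 look.py l1 25 .62 78 69
```

```text
t 3.38 pos [0.5916 0.2728 0.147 ] mould [ 79.2   6.1 147. ] k 0 dr [0.14 0.49 0.02] dtool [ 0.006  0.078 -0.001] F [ 0.2 -1.   0.3] op 0.0426
```

View pics/l1.png

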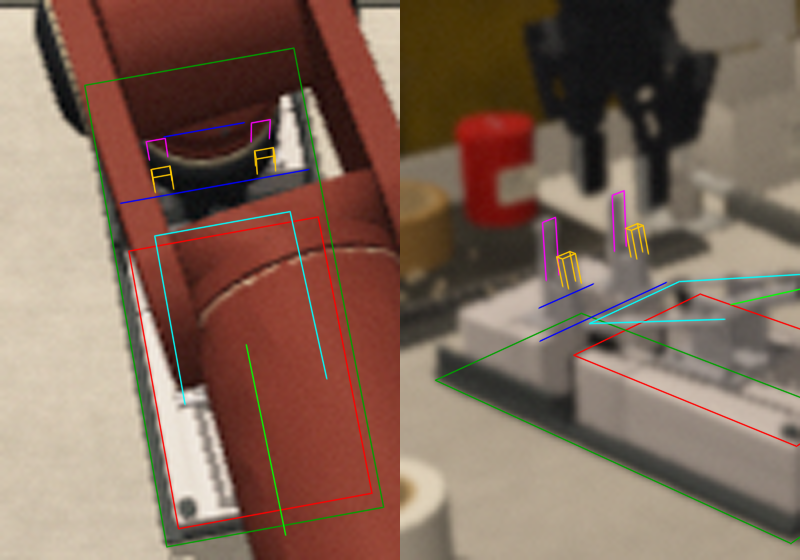

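View pics/l1r.png

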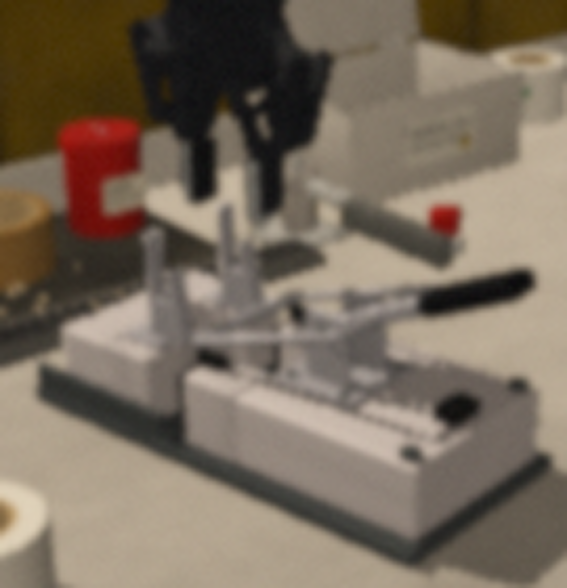

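```bash
python3 - <<'E'
from h import *
o=ctrl.get_obs();m=R.from_rotvec(o["tool_rot"]).as_matrix()
for dy in(.014,):
  for dz in(-.0355,-.0213,.0213,.0355):
    p=o["tool_pos"]+m@np.array([0.0,dy-.006,dz]); q=proj("scene",p)[0]; print(dz,q,(q-[235,110])*4.2)
E
```

```text
-0.0355 [300.53083475 160.76003661] [275.22950597 213.19215375]
-0.0213 [296.10481185 159.3893948 ] [256.64020977 207.43545818]
0.0213 [283.30917509 155.42686794] [202.89853539 190.79284536]
0.0355 [279.19753582 154.15358382] [185.62965044 185.44505206]
```

The finger pixels match the projection of the fingers, so cameras and arm agree. I lower the open fingers around the bar.

Emit:
servo_tool --delta_pos '[[0.006,0.015,-0.001],[0,0.025,0],[0,0.02,0],[0,0.012,0],[0,0.004,0]]' --dr '[[0,0.4,0],[0,0,0],[0,0,0],[0,0,0],[0,0,0]]' --grip '[0.5,0.5,0.5,0.5,0.5]'

```text
t: 4.15
tool_pos: [0.5974, 0.266, 0.0767]
tool_rot: [-1.278, 1.067, -1.08]
contact_force: [-0.5, 0.8, 0.4]
opening: 0.0428
```

```bash
python3 p.py 78 0 69
python3 look.py l2 25 .62 78 69
```

```text
t 4.15 pos [0.5974 0.266  0.0767] mould [83.7 -1.6 76.7] k 0 dr [-0.75 -0.08 -0.07] dtool [-0.0016  0.0076 -0.0058] F [-0.5  0.8  0.4] op 0.0428
```

View pics/l2r.png

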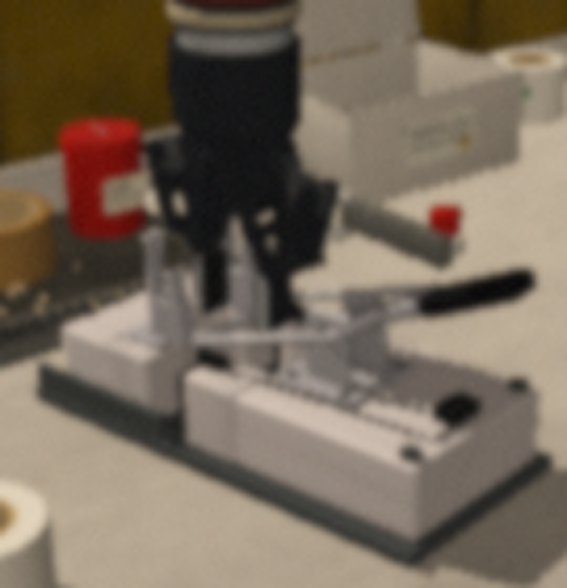

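The fingers straddle the bar at about (240,320), with no contact yet. I correct by -6 mm in x, lower a little and close.

Emit:
servo_tool --delta_pos '[[-0.0015,0.004,-0.0055],[0,0.003,0],[0,0,0],[0,0,0]]' --dr '[[-0.6,0,0],[0,0,0],[0,0,0],[0,0,0]]' --grip '[0.5,0.35,0.25,0.22]'

```text
t: 4.8
tool_pos: [0.5932, 0.2676, 0.0727]
tool_rot: [-1.282, 1.071, -1.076]
contact_force: [0.0, -1.0, 0.2]
opening: 0.0185
```

```bash
python3 p.py 78 0 69
```

```text
t 4.80 pos [0.5932 0.2676 0.0727] mould [79.9  0.6 72.7] k 0 dr [-0.41 -0.05 -0.11] dtool [ 0.0006  0.0036 -0.0019] F [ 0.  -1.   0.2] op 0.0185
```

Emit:
servo_tool --delta_pos '[[0,0.002,-0.001],[0,0,0],[0,0,0],[0,0,0]]' --dr '[[0,0,0],[0,0,0],[0,0,0],[0,0,0]]' --grip '[0.15,0.1,0.05,0.05]'

```text
t: 5.3
tool_pos: [0.5914, 0.2673, 0.0706]
tool_rot: [-1.284, 1.072, -1.075]
contact_force: [-0.4, -0.5, 0.1]
opening: 0.0069
```

```bash
python3 p.py 78 0 69
```

```text
t 5.30 pos [0.5914 0.2673 0.0706] mould [78.1  0.6 70.6] k 0 dr [-0.29 -0.04 -0.1 ] dtool [ 0.0007  0.0016 -0.0001] F [-0.4 -0.5  0.1] op 0.0069
```

Emit:
servo_tool --delta_pos '[[0,0,0],[0,0,0]]' --dr '[[0,0,0],[0,0,0]]' --grip '[0.05,0.05]'

```text
t: 5.55
tool_pos: [0.5915, 0.2673, 0.0706]
tool_rot: [-1.284, 1.072, -1.075]
contact_force: [-1.4, 0.6, 1.6]
opening: 0.0072
```

Gripped: the opening holds at 7.2 mm. I lift outwards, then up.

Emit:
servo_tool --delta_pos '[[0,-0.003,0.005],[0,-0.006,0.005],[0,-0.007,0.003],[0,-0.007,0],[0,-0.007,0]]' --dr '[[0,0,0],[0,0,0],[0,0,0],[0,0,0],[0,0,0]]' --grip '[0,0,0,0,0]'

```text
t: 6.18
tool_pos: [0.5965, 0.2682, 0.0959]
tool_rot: [-1.304, 1.087, -1.066]
contact_force: [-0.2, 0.0, -0.2]
opening: 0.0069
```

```bash
python3 p.py 90 0 116
```

```text
t 6.17 pos [0.5965 0.2682 0.0959] mould [83.2  0.6 95.9] k 0 dr [ 1.07 -0.   -0.01] dtool [ 0.0006 -0.0202  0.0064] F [-0.2  0.  -0.2] op 0.0069
```

```bash
python3 look.py l3 25 1.2 83 94
```

```text
(no output)
```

View pics/l3r.png

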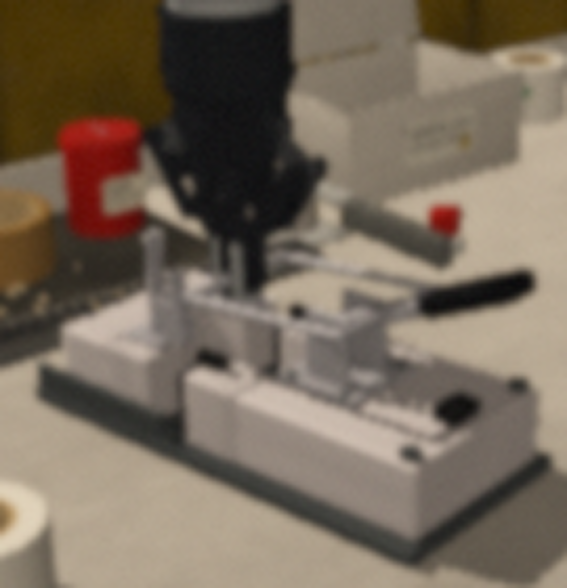

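The bar is held at about (250,275) and the loop is raised level. The lever has hardly turned, which fits the geometry. I continue up and out.

Emit:
servo_tool --delta_pos '[[0,-0.004,0.004],[0,-0.007,0.004],[0,-0.007,0.002],[0,-0.004,0],[0,0,0]]' --dr '[[0.5,0,0],[0.5,0,0],[0,0,0],[0,0,0],[0,0,0]]' --grip '[0,0,0,0,0]'

```text
t: 6.95
tool_pos: [0.6015, 0.2691, 0.1153]
tool_rot: [-1.303, 1.084, -1.068]
contact_force: [-2.2, 0.1, -2.1]
opening: 0.0071
```

```bash
python3 p.py 90 0 116
```

```text
t 6.95 pos [0.6015 0.2691 0.1153] mould [ 88.3   0.7 115.3] k 0 dr [0.89 0.01 0.03] dtool [ 0.0007 -0.0008  0.0017] F [-2.2  0.1 -2.1] op 0.0071
```

Emit:
servo_tool --delta_pos '[[0,0,0.006],[0,0,0.006],[0,0,0.006],[0,0,0.005],[0,0,0]]' --dr '[[0.4,0,0],[0.4,0,0],[0,0,0],[0,0,0],[0,0,0]]' --grip '[0,0,0,0,0]'

```text
t: 7.58
tool_pos: [0.6265, 0.2738, 0.1159]
tool_rot: [-1.289, 1.074, -1.074]
contact_force: [-1.0, 0.6, 0.5]
opening: 0.0071
```

```bash
python3 p.py 116 0 115;python3 look.py l4 25 1.5 106 113
```

```text
t 7.58 pos [0.6265 0.2738 0.1159] mould [113.8   0.8 115.9] k 0 dr [-0.04 -0.    0.  ] dtool [0.0008 0.0009 0.0022] F [-1.   0.6  0.5] op 0.0071
```

View pics/l4.png

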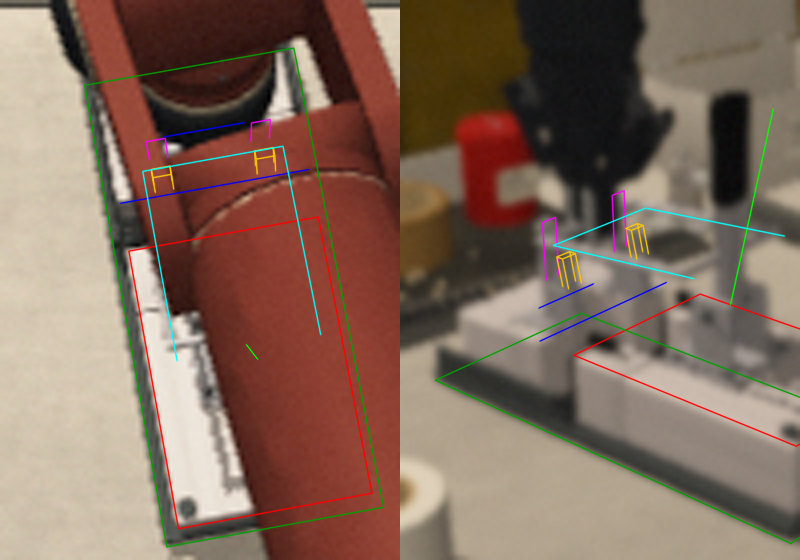

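View pics/l4r.png

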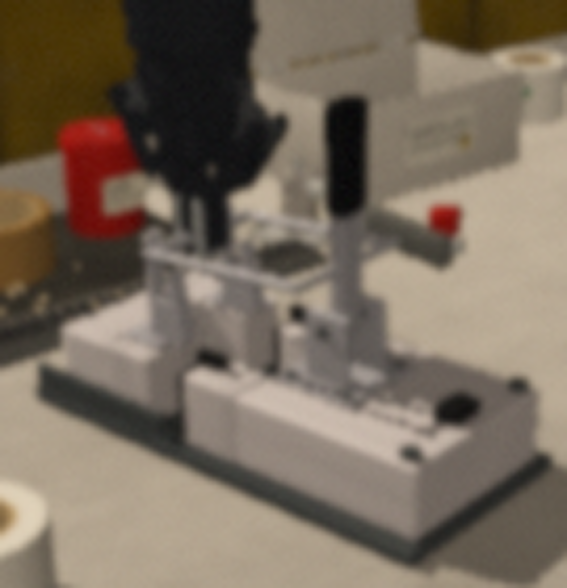

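The bar is above the prongs near (150,250), with the lever upright at (345,150). There is no contact yet, so I inch on to the posts.

Emit:
servo_tool --delta_pos '[[0,0.0005,0.0015],[0,0,0.0015],[0,0,0]]' --dr '[[0,0,0],[0,0,0],[0,0,0]]' --grip '[0,0,0]'

```text
t: 8.1
tool_pos: [0.6285, 0.2742, 0.1156]
tool_rot: [-1.291, 1.074, -1.074]
contact_force: [-1.6, -0.1, 1.1]
opening: 0.0068
```

```bash
python3 p.py 116 0 115
```

```text
t 8.10 pos [0.6285 0.2742 0.1156] mould [115.8   0.8 115.6] k 0 dr [0.06 0.02 0.02] dtool [0.0008 0.0006 0.0002] F [-1.6 -0.1  1.1] op 0.0068
```

Emit:
servo_tool --delta_pos '[[0,0,0.0015],[0,0,0.001],[0,0,0]]' --dr '[[0,0,0],[0,0,0],[0,0,0]]' --grip '[0,0,0]'

```text
t: 8.48
tool_pos: [0.6286, 0.2742, 0.1154]
tool_rot: [-1.297, 1.078, -1.071]
contact_force: [-1.6, -0.0, 1.3]
opening: 0.0069
```

```bash
python3 p.py 116 0 115
```

```text
t 8.47 pos [0.6286 0.2742 0.1154] mould [115.8   0.8 115.4] k 0 dr [0.47 0.04 0.06] dtool [0.0008 0.0004 0.0002] F [-1.6 -0.   1.3] op 0.0069
```

Emit:
servo_tool --delta_pos '[[0,0,0.002],[0,0,0.002]]' --dr '[[0,0,0],[0,0,0]]' --grip '[0,0]'

```text
t: 8.72
tool_pos: [0.6288, 0.2743, 0.1151]
tool_rot: [-1.307, 1.085, -1.067]
contact_force: [-10.7, -1.5, 5.0]
opening: 0.0071
```

```bash
python3 p.py 116 0 115; python3 look.py l5 25 1.7 116 113
```

```text
t 8.72 pos [0.6288 0.2743 0.1151] mould [116.    0.8 115.1] k 0 dr [1.13 0.06 0.11] dtool [ 0.0008  0.0001 -0.    ] F [-10.7  -1.5   5. ] op 0.0071
```

View pics/l5r.png

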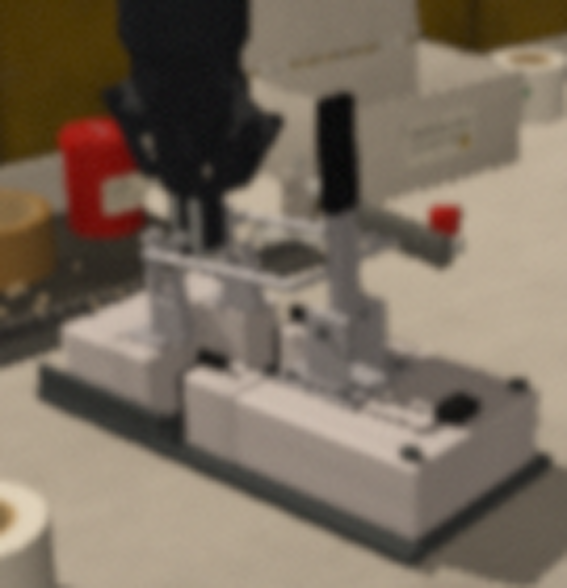

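The bar touched the posts: 11 N at x 116, so s is about 25, which agrees with the picture. I back off 1.5 mm and then lower.

Emit:
servo_tool --delta_pos '[[0,0,-0.0015],[0,0.002,0],[0,0,0]]' --dr '[[0.8,0,0],[0.2,0,0],[0,0,0]]' --grip '[0,0,0]'

```text
t: 9.25
tool_pos: [0.6284, 0.2742, 0.1132]
tool_rot: [-1.29, 1.071, -1.076]
contact_force: [-1.8, 0.1, -0.3]
opening: 0.0073
```

```bash
python3 p.py 114.8 0 90
```

```text
t 9.25 pos [0.6284 0.2742 0.1132] mould [115.7   0.8 113.2] k 0 dr [-0.12  0.05  0.09] dtool [ 0.0008  0.0232 -0.0009] F [-1.8  0.1 -0.3] op 0.0073
```

Emit:
servo_tool --delta_pos '[[0,0.002,-0.001],[0,0.003,0],[0,0.003,0]]' --dr '[[0,0,0],[0,0,0],[0,0,0]]' --grip '[0,0,0]'

```text
t: 9.62
tool_pos: [0.6281, 0.2741, 0.1049]
tool_rot: [-1.288, 1.07, -1.076]
contact_force: [-1.1, -0.3, 1.7]
opening: 0.0072
```

```bash
python3 p.py 114.8 0 90
```

```text
t 9.62 pos [0.6281 0.2741 0.1049] mould [115.3   0.8 104.9] k 0 dr [-0.2   0.04  0.08] dtool [ 0.0007  0.0149 -0.0006] F [-1.1 -0.3  1.7] op 0.0072
```

Emit:
servo_tool --delta_pos '[[0,0.003,-0.0005],[0,0.003,-0.0005],[0,0.003,-0.0005]]' --dr '[[0,0,0],[0,0,0],[0,0,0]]' --grip '[0,0,0]'

```text
t: 10.0
tool_pos: [0.6262, 0.2738, 0.0949]
tool_rot: [-1.289, 1.071, -1.076]
contact_force: [-0.7, 0.1, 0.6]
opening: 0.0069
```

```bash
python3 p.py 114 0 90
```

```text
t 10.00 pos [0.6262 0.2738 0.0949] mould [113.4   0.8  94.9] k 0 dr [-0.14  0.05  0.09] dtool [0.0007 0.0049 0.0006] F [-0.7  0.1  0.6] op 0.0069
```

Emit:
servo_tool --delta_pos '[[0,0.002,0],[0,0.0015,0],[0,0.001,0]]' --dr '[[0,0,0],[0,0,0],[0,0,0]]' --grip '[0,0,0]'

```text
t: 10.38
tool_pos: [0.6261, 0.2738, 0.0899]
tool_rot: [-1.289, 1.071, -1.076]
contact_force: [-0.6, 0.8, 1.2]
opening: 0.0068
```

```bash
python3 p.py 114 0 90; python3 look.py l6 25 1.7 114 88
```

```text
t 10.38 pos [0.6261 0.2738 0.0899] mould [113.3   0.8  89.9] k 0 dr [-0.13  0.05  0.09] dtool [ 0.0008 -0.0001  0.0007] F [-0.6  0.8  1.2] op 0.0068
```

View pics/l6r.png

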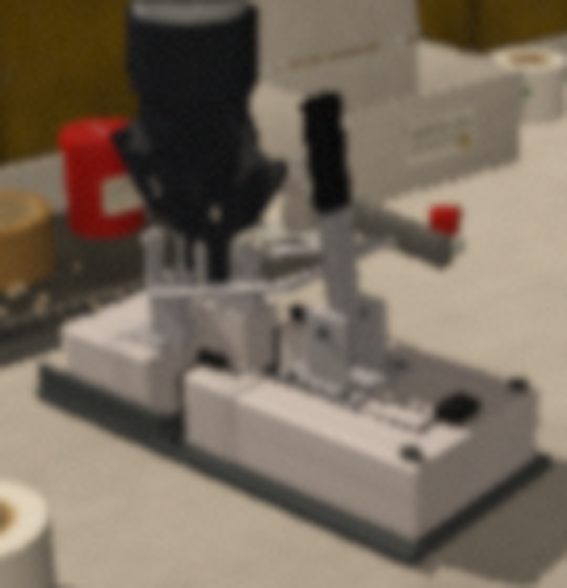

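The bar is down between the prongs and posts at about (160,290). I feel for the floor and then for the prongs with a gentle pull.

Emit:
servo_tool --delta_pos '[[0,0.0015,0],[0,0.0015,0],[0,0,-0.0015],[0,0,-0.0015],[0,0,-0.0015]]' --dr '[[0,0,0],[0,0,0],[0,0,0],[0,0,0],[0,0,0]]' --grip '[0,0,0,0,0]'

```text
t: 11.15
tool_pos: [0.6238, 0.2733, 0.0904]
tool_rot: [-1.285, 1.068, -1.078]
contact_force: [1.6, 1.3, -0.3]
opening: 0.0071
```

```bash
python3 p.py 114 0 90
```

```text
t 11.15 pos [0.6238 0.2733 0.0904] mould [110.9   0.7  90.4] k 0 dr [-0.45  0.04  0.08] dtool [0.0007 0.0004 0.0031] F [ 1.6  1.3 -0.3] op 0.0071
```

Emit:
servo_tool --delta_pos '[[0,0,-0.002],[0,0,-0.002]]' --dr '[[0,0,0],[0,0,0]]' --grip '[0,0]'

```text
t: 11.4
tool_pos: [0.6227, 0.2731, 0.0905]
tool_rot: [-1.277, 1.062, -1.081]
contact_force: [10.1, 1.7, -5.8]
opening: 0.0071
```

```bash
python3 p.py 114 0 90
```

```text
t 11.40 pos [0.6227 0.2731 0.0905] mould [109.8   0.7  90.5] k 0 dr [-0.98  0.03  0.04] dtool [0.0007 0.0006 0.0042] F [10.1  1.7 -5.8] op 0.0071
```

The prongs hold the bar (10 N). The travel from post to prong, 5.5–6 mm, matches the pocket. I relax, release and rise.

Emit:
servo_tool --delta_pos '[[0,0,0.001],[0,0,0],[0,0,0],[0,0,0],[0,0,0]]' --dr '[[-0.8,0,0],[0,0,0],[0,0,0],[0,0,0],[0,0,0]]' --grip '[0,0.1,0.2,0.25,0.25]'

```text
t: 12.02
tool_pos: [0.6218, 0.2728, 0.0892]
tool_rot: [-1.292, 1.074, -1.074]
contact_force: [-0.6, 0.3, 0.6]
opening: 0.0214
```

```bash
python3 p.py 112 0 170; python3 look.py l7 25 1.7 111 88
```

```text
t 12.03 pos [0.6218 0.2728 0.0892] mould [108.9   0.6  89.2] k 0 dr [0.11 0.03 0.08] dtool [ 0.0007 -0.0808  0.0029] F [-0.6  0.3  0.6] op 0.0214
```

View pics/l7r.png

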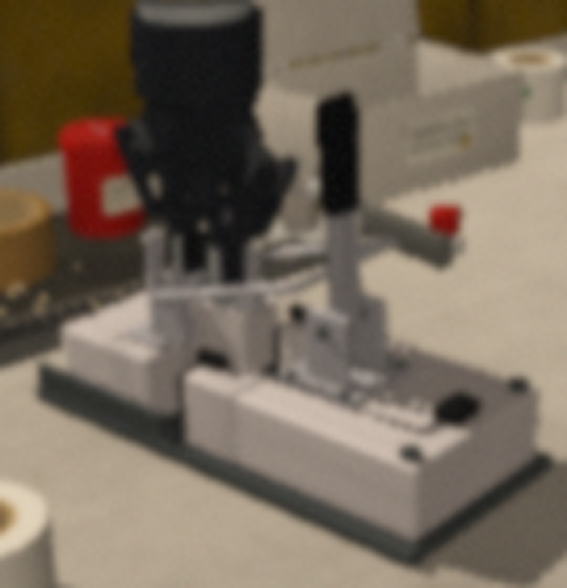

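Released, and the bar stays in the pocket. I rise straight up, first shifting 2 mm to centre on the bar.

Emit:
servo_tool --delta_pos '[[0,-0.003,0.002],[0,-0.012,0],[0,-0.03,0],[0,-0.05,0],[0,-0.06,0]]' --dr '[[0,0,0],[0,0,0],[0,0,0],[0,0,0],[0,0,0]]' --grip '[0.25,0.25,0.25,0.25,0]'

```text
t: 12.8
tool_pos: [0.6215, 0.2725, 0.2434]
tool_rot: [-1.302, 1.081, -1.07]
contact_force: [0.3, -0.0, -0.2]
opening: 0.0038
```

```bash
python3 p.py 40 0 240 .35; python3 look.py l8 25 1.85 111 88
```

```text
t 12.80 pos [0.6215 0.2725 0.2434] mould [108.5   0.3 243.4] k 0 dr [-1.929e+01 -1.000e-02  1.600e-01] dtool [ 0.0003  0.0044 -0.0685] F [ 0.3 -0.  -0.2] op 0.0038
```

View pics/l8.png

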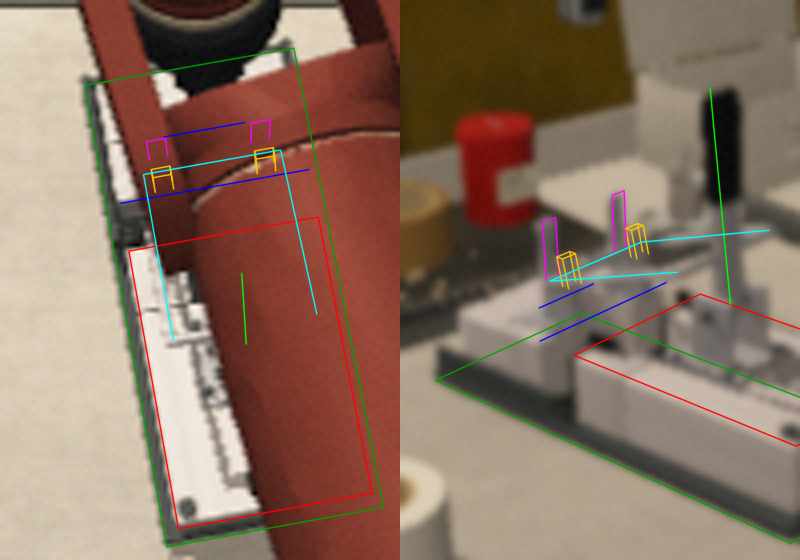

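View pics/l8r.png

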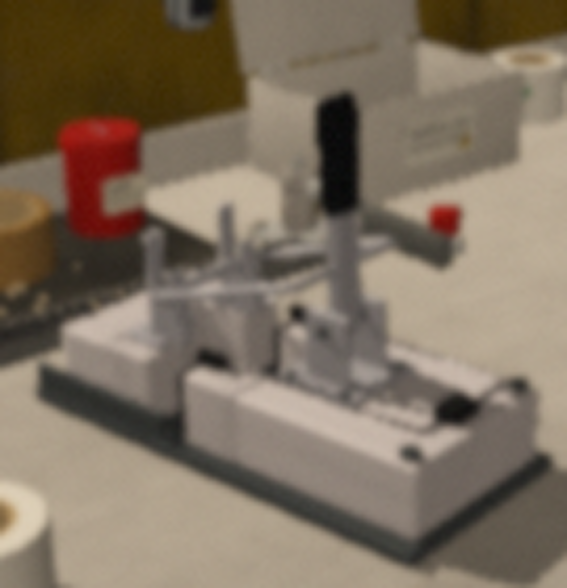

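Both ends of the bar sit behind the prongs at (160,290) and (240,285), and the lever stands at about 1.8 rad. Next I plan the press.

```bash
cat > press.py <<'E'
from h import *
def tcp(phi,t,clear=0.,r=105.,corner=-1):
    d=np.array([-np.cos(phi),np.sin(phi)]);n=np.array([np.sin(phi),np.cos(phi)])
    C=np.array([0,90.])+r*d+(7+clear)*n
    a=np.array([-np.sin(t),-np.cos(t)]);zt=np.array([np.cos(t),-np.sin(t)])
    return C-14*a-corner*14*zt
E
python3 - <<'E'
from press import *
for phi,t in((1.65,.5),):
    p=tcp(phi,t,25);print(p);plan(M(POSE,[[p[0],0,p[1]]])[0],t,which=0)
    p=tcp(phi,t,0);print(p)
E
```

```text
[ 59.20548764 197.71315787]
t 12.95 pos [0.6248 0.2736 0.25  ] mould [112.    0.8 250. ] k 0 dr [-2.865e+01  1.000e-02  7.000e-02] dtool [ 0.0008  0.0523 -0.0528] F [ 0.5  0.2 -0.2] op 0.0005
[ 34.28386193 199.69118009]
```

Emit:
servo_tool --delta_pos '[[0,0,-0.005],[0,0,-0.01],[0,0,-0.01],[0,0,0]]' --dr '[[-9.5,0,0],[-9.5,0,0],[-9.5,0,0],[0,0,0]]' --grip '[0,0,0,0]'

```text
t: 13.45
tool_pos: [0.5982, 0.2686, 0.2536]
tool_rot: [-1.691, 1.406, -0.821]
contact_force: [-0.4, 0.2, 0.1]
opening: 0.0002
```

```bash
cat > pp.py <<'E'
import sys
from press import *
a=[float(v) for v in sys.argv[1:]]
p=tcp(*a[:5]);print(p.round(1));plan(M(POSE,[[p[0],0,p[1]]])[0],a[1],which=0)
E
python3 pp.py 1.65 .5 20
```

```text
[ 54.2 198.1]
t 13.45 pos [0.5982 0.2686 0.2536] mould [ 84.9   0.7 253.6] k 0 dr [0.86 0.01 0.1 ] dtool [0.0006 0.0634 0.0006] F [-0.4  0.2  0.1] op 0.0002
```

Emit:
servo_tool --delta_pos '[[0,0.03,0],[0,0.025,0],[0,0.005,0],[0,0,0]]' --dr '[[0.4,0,0],[0,0,0],[0,0,0],[0,0,0]]' --grip '[0,0,0,0]'

```text
t: 13.95
tool_pos: [0.5689, 0.2633, 0.2008]
tool_rot: [-1.677, 1.394, -0.831]
contact_force: [0.5, -0.7, 0.1]
opening: 0.0002
```

```bash
python3 pp.py 1.62 .5 0; python3 look.py l9 25 1.8 111 88
```

```text
[ 31.2 200.1]
t 13.95 pos [0.5689 0.2633 0.2008] mould [ 55.1   0.9 200.8] k 0 dr [-0.19  0.03  0.1 ] dtool [ 0.0008  0.012  -0.0207] F [ 0.5 -0.7  0.1] op 0.0002
```

View pics/l9r.png

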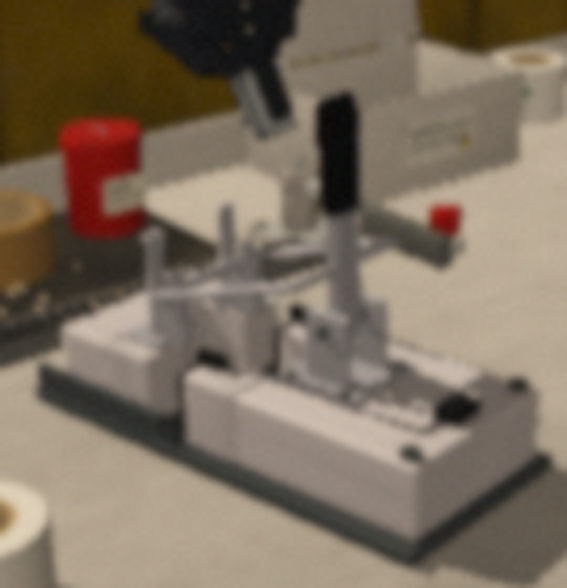

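The tip at (268,128) is beside the grip at (335,155). I approach to contact.

Emit:
servo_tool --delta_pos '[[0,0.004,-0.007],[0,0.004,-0.007],[0,0.003,-0.005],[0,0.002,-0.004]]' --dr '[[0,0,0],[0,0,0],[0,0,0],[0,0,0]]' --grip '[0,0,0,0]'

```text
t: 14.6
tool_pos: [0.5432, 0.2586, 0.2026]
tool_rot: [-1.673, 1.391, -0.833]
contact_force: [0.8, -0.3, -0.9]
opening: 0.0001
```

```bash
for f in 1.5 1.3 1.1;do python3 pp.py $f .5 0;done
```

```text
[ 18.6 200.8]
t 14.60 pos [0.5432 0.2586 0.2026] mould [ 29.    0.9 202.6] k 0 dr [-0.44  0.04  0.06] dtool [ 0.0009  0.0065 -0.0084] F [ 0.8 -0.3 -0.9] op 0.0001
[ -2.3 198.6]
t 14.60 pos [0.5432 0.2586 0.2026] mould [ 29.    0.9 202.6] k 0 dr [-0.44  0.04  0.06] dtool [ 0.0008  0.0183 -0.0257] F [ 0.8 -0.3 -0.9] op 0.0001
[-22.4 192.3]
t 14.60 pos [0.5432 0.2586 0.2026] mould [ 29.    0.9 202.6] k 0 dr [-0.44  0.04  0.06] dtool [ 0.0008  0.0333 -0.0404] F [ 0.8 -0.3 -0.9] op 0.0001
```

Emit:
servo_tool --delta_pos '[[0,0.004,-0.006],[0,0.004,-0.006],[0,0.005,-0.007]]' --dr '[[0,0,0],[0,0,0],[0,0,0]]' --grip '[0,0,0]'

```text
t: 14.98
tool_pos: [0.5257, 0.2553, 0.2031]
tool_rot: [-1.656, 1.38, -0.845]
contact_force: [6.8, 1.4, 1.8]
opening: 0.0001
```

```bash
for f in 1.4 1.2 1;do python3 pp.py $f .5 0;done; python3 look.py l10 25 1.5 111 88
```

```text
[  8.  200.2]
t 14.97 pos [0.5257 0.2553 0.2031] mould [ 11.2   0.8 203.1] k 0 dr [-1.63 -0.   -0.03] dtool [ 0.0008  0.004  -0.0015] F [6.8 1.4 1.8] op 0.0001
[-12.5 196. ]
t 14.97 pos [0.5257 0.2553 0.2031] mould [ 11.2   0.8 203.1] k 0 dr [-1.63 -0.   -0.03] dtool [ 0.0008  0.0171 -0.0179] F [6.8 1.4 1.8] op 0.0001
[-31.8 187.7]
t 14.97 pos [0.5257 0.2553 0.2031] mould [ 11.2   0.8 203.1] k 0 dr [-1.63 -0.   -0.03] dtool [ 0.0008  0.0332 -0.0314] F [6.8 1.4 1.8] op 0.0001
```

View pics/l10r.png

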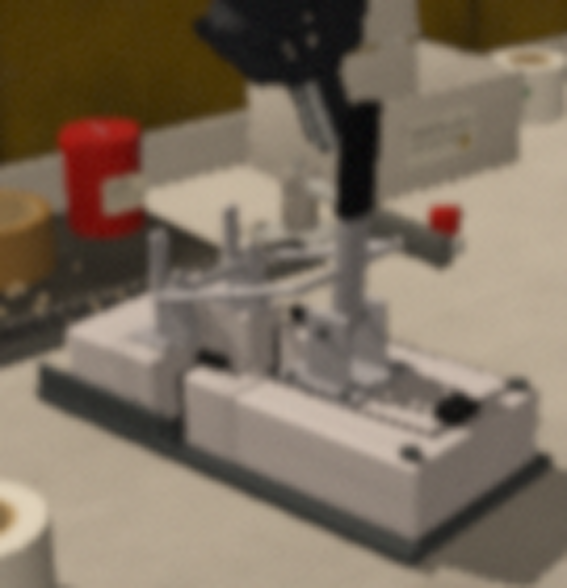

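The lever follows (grip at 360,150) at 7 N, and the slide is starting to come. I continue along the arc.

Emit:
servo_tool --delta_pos '[[0,0.005,-0.0065],[0,0.006,-0.0065],[0,0.006,-0.007],[0,0.007,-0.007]]' --dr '[[-0.6,0,0],[-0.6,0,0],[-0.6,0,0],[-0.6,0,0]]' --grip '[0,0,0,0]'

```text
t: 15.62
tool_pos: [0.4996, 0.2503, 0.1992]
tool_rot: [-1.661, 1.389, -0.839]
contact_force: [7.9, 0.8, 1.3]
opening: 0.0001
```

```bash
for f in 1.2 1 .8;do python3 pp.py $f .5 0;done; python3 look.py l11 25 1.3 111 88
```

```text
[-12.5 196. ]
t 15.62 pos [0.4996 0.2503 0.1992] mould [-15.4   0.6 199.2] k 0 dr [-1.03 -0.07 -0.19] dtool [0.0006 0.0015 0.004 ] F [7.9 0.8 1.3] op 0.0001
[-31.8 187.7]
t 15.62 pos [0.4996 0.2503 0.1992] mould [-15.4   0.6 199.2] k 0 dr [-1.03 -0.07 -0.19] dtool [ 0.0007  0.0178 -0.0093] F [7.9 0.8 1.3] op 0.0001
[-49.1 175.8]
t 15.62 pos [0.4996 0.2503 0.1992] mould [-15.4   0.6 199.2] k 0 dr [-1.03 -0.07 -0.19] dtool [ 0.0007  0.0364 -0.0191] F [7.9 0.8 1.3] op 0.0001
```

View pics/l11r.png

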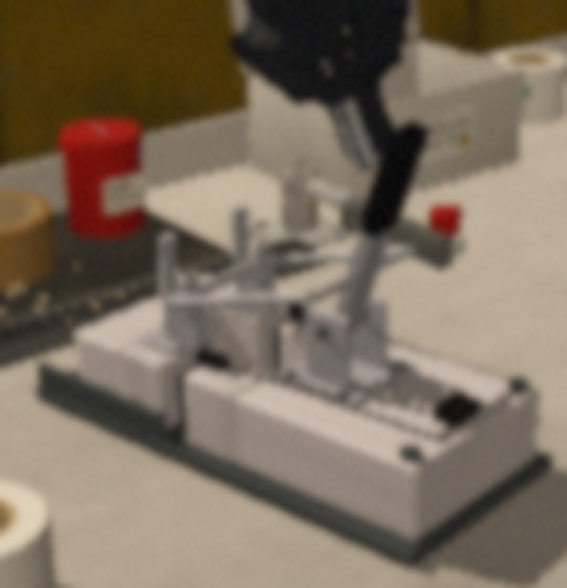

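Emit:
servo_tool --delta_pos '[[0,0.006,-0.005],[0,0.007,-0.004],[0,0.007,-0.004],[0,0.007,-0.004],[0,0.007,-0.003]]' --dr '[[-0.5,0,0],[-0.5,0,0],[-0.5,0,0],[-0.5,0,0],[-0.5,0,0]]' --grip '[0,0,0,0,0]'

```text
t: 16.4
tool_pos: [0.4743, 0.2455, 0.1875]
tool_rot: [-1.671, 1.401, -0.829]
contact_force: [3.6, 0.4, 5.4]
opening: -0.0002
```

```bash
for f in 1 .8 .6;do python3 pp.py $f .5 0;done; python3 look.py l12 15 1.1 101 88
```

```text
[-31.8 187.7]
t 16.40 pos [0.4743 0.2455 0.1875] mould [-41.1   0.5 187.5] k 0 dr [-0.17 -0.11 -0.32] dtool [ 0.0004 -0.0046  0.008 ] F [3.6 0.4 5.4] op -0.0002
[-49.1 175.8]
t 16.40 pos [0.4743 0.2455 0.1875] mould [-41.1   0.5 187.5] k 0 dr [-0.17 -0.11 -0.32] dtool [ 0.0006  0.0142 -0.0015] F [3.6 0.4 5.4] op -0.0002
[-63.7 160.6]
t 16.40 pos [0.4743 0.2455 0.1875] mould [-41.1   0.5 187.5] k 0 dr [-0.17 -0.11 -0.32] dtool [ 0.0007  0.0344 -0.0071] F [3.6 0.4 5.4] op -0.0002
```

View pics/l12r.png

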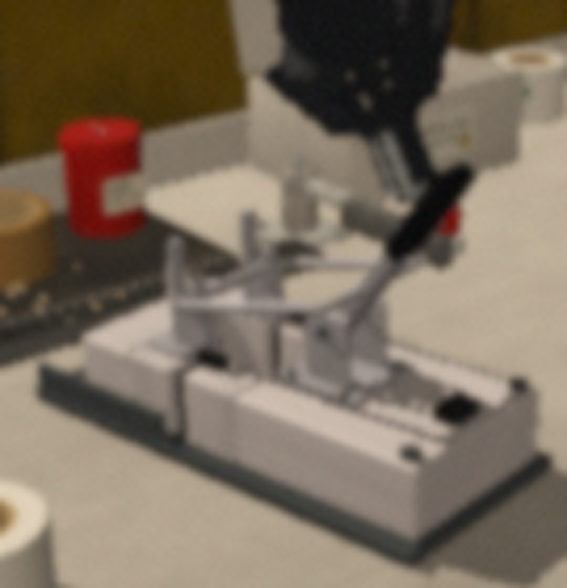

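The lever is at about half travel, the gap is closing and the force is 6.5 N. I continue.

Emit:
servo_tool --delta_pos '[[0,0.007,-0.001],[0,0.007,-0.001],[0,0.007,-0.002],[0,0.007,-0.001],[0,0.006,0]]' --dr '[[0,0,0],[0,0,0],[0,0,0],[0,0,0],[0,0,0]]' --grip '[0,0,0,0,0]'

```text
t: 17.18
tool_pos: [0.4548, 0.2423, 0.1664]
tool_rot: [-1.668, 1.399, -0.831]
contact_force: [0.4, -0.8, 5.2]
opening: -0.0001
```

```bash
for f in .6 .4;do python3 pp.py $f .5 0;done; python3 pp.py .3 .2; python3 look.py l13 15 1.1 101 88
```

```text
[-63.7 160.6]
t 17.18 pos [0.4548 0.2423 0.1664] mould [-60.9   0.8 166.4] k 0 dr [-0.39 -0.07 -0.36] dtool [0.0008 0.0064 0.0002] F [ 0.4 -0.8  5.2] op -0.0001
[-75.  142.9]
t 17.18 pos [0.4548 0.2423 0.1664] mould [-60.9   0.8 166.4] k 0 dr [-0.39 -0.07 -0.36] dtool [ 0.001   0.0274 -0.0013] F [ 0.4 -0.8  5.2] op -0.0001
[-81.7 138.7]
t 17.18 pos [0.4548 0.2423 0.1664] mould [-60.9   0.8 166.4] k 0 dr [16.8  -0.13 -0.34] dtool [ 0.001   0.0343 -0.0052] F [ 0.4 -0.8  5.2] op -0.0001
```

View pics/l13r.png

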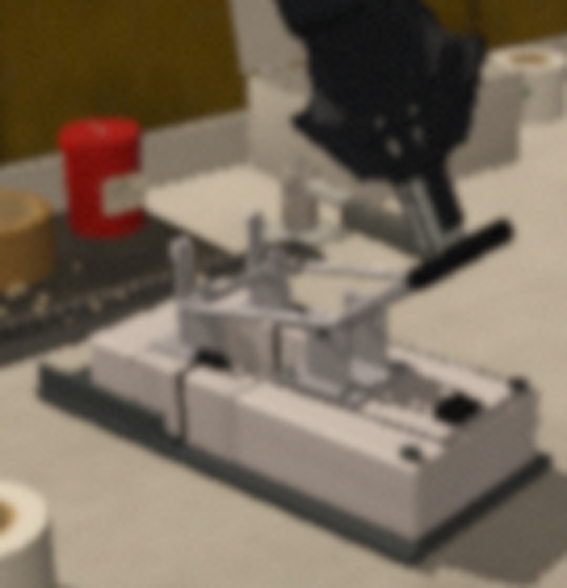

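Emit:
servo_tool --delta_pos '[[0,0.007,-0.001],[0,0.007,-0.0015],[0,0.007,-0.002],[0,0.007,-0.0025],[0,0.006,-0.003]]' --dr '[[3,0,0],[3,0,0],[3,0,0],[3,0,0],[3,0,0]]' --grip '[0,0,0,0,0]'

```text
t: 17.95
tool_pos: [0.4363, 0.2389, 0.1422]
tool_rot: [-1.454, 1.221, -0.977]
contact_force: [4.5, -0.4, 3.7]
opening: -0.0002
```

```bash
for f in .3 .1;do python3 pp.py $f .2 0;done; python3 pp.py -.17 0 0 105 1;python3 pp.py -.17 0 0 90 1; python3 look.py l14 15 1.1 101 88
```

```text
[-81.7 138.7]
t 17.95 pos [0.4363 0.2389 0.1422] mould [-79.7   0.8 142.2] k 0 dr [ 0.9  -0.19 -0.32] dtool [ 0.0009  0.0039 -0.0013] F [ 4.5 -0.4  3.7] op -0.0002
[-87.3 118.4]
t 17.95 pos [0.4363 0.2389 0.1422] mould [-79.7   0.8 142.2] k 0 dr [ 0.9  -0.19 -0.32] dtool [ 0.001   0.0249 -0.0023] F [ 4.5 -0.4  3.7] op -0.0002
[-118.7   93.1]
t 17.95 pos [0.4363 0.2389 0.1422] mould [-79.7   0.8 142.2] k 0 dr [12.36 -0.22 -0.3 ] dtool [ 0.0012  0.0563 -0.0276] F [ 4.5 -0.4  3.7] op -0.0002
[-103.9   95.7]
t 17.95 pos [0.4363 0.2389 0.1422] mould [-79.7   0.8 142.2] k 0 dr [12.36 -0.22 -0.3 ] dtool [ 0.0012  0.0506 -0.0137] F [ 4.5 -0.4  3.7] op -0.0002
```

View pics/l14r.png

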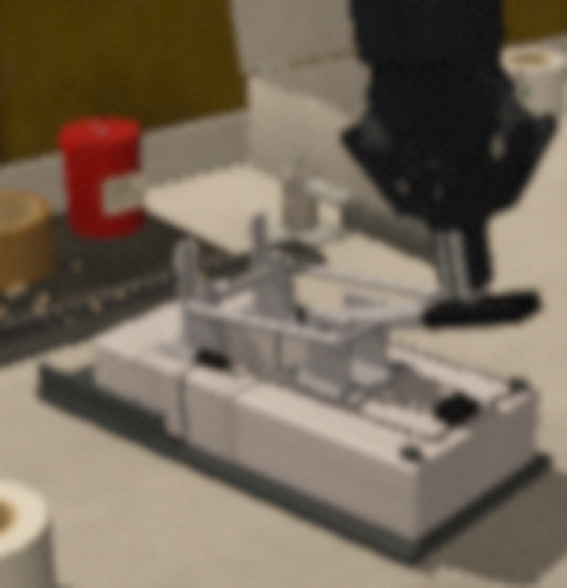

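Emit:
servo_tool --delta_pos '[[0,0.007,-0.0025],[0,0.007,-0.003],[0,0.007,-0.003],[0,0.007,-0.003]]' --dr '[[2.5,0,0],[2.5,0,0],[2.5,0,0],[2,0,0]]' --grip '[0,0,0,0]'

```text
t: 18.6
tool_pos: [0.4237, 0.2368, 0.1176]
tool_rot: [-1.321, 1.112, -1.054]
contact_force: [0.2, 0.0, 2.2]
opening: -0.0001
```

```bash
python3 pp.py -.17 0 0 105 1;python3 pp.py -.17 0 0 90 1; python3 look.py l15 15 1.1 101 88
```

```text
[-118.7   93.1]
t 18.60 pos [0.4237 0.2368 0.1176] mould [-92.5   1.1 117.6] k 0 dr [ 2.69 -0.3  -0.32] dtool [ 0.0014  0.0257 -0.025 ] F [0.2 0.  2.2] op -0.0001
[-103.9   95.7]
t 18.60 pos [0.4237 0.2368 0.1176] mould [-92.5   1.1 117.6] k 0 dr [ 2.69 -0.3  -0.32] dtool [ 0.0013  0.0224 -0.0104] F [0.2 0.  2.2] op -0.0001
```

View pics/l15r.png

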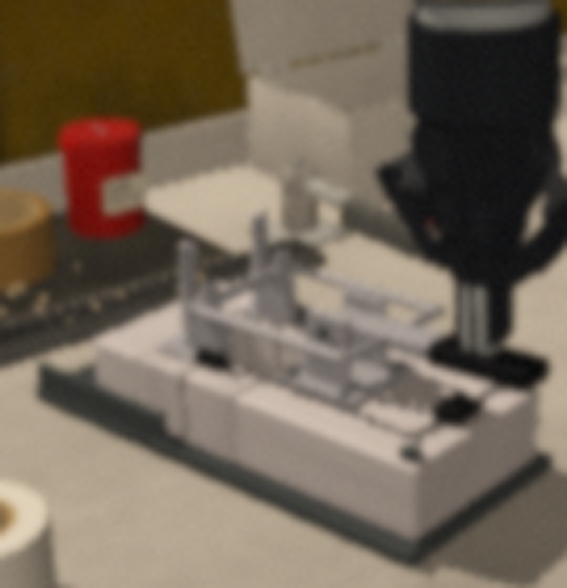

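Emit:
servo_tool --delta_pos '[[0,0.006,-0.001],[0,0.005,0],[0,0.004,0]]' --dr '[[1,0,0],[1,0,0],[0,0,0]]' --grip '[0,0,0]'

```text
t: 19.12
tool_pos: [0.4205, 0.2362, 0.1001]
tool_rot: [-1.299, 1.093, -1.067]
contact_force: [-0.1, -0.2, 0.1]
opening: -0.0002
```

```bash
python3 pp.py -.17 0 0 90 1
```

```text
[-103.9   95.7]
t 19.12 pos [0.4205 0.2362 0.1001] mould [-95.7   1.  100.1] k 0 dr [ 1.03 -0.31 -0.28] dtool [ 0.0011  0.0045 -0.0081] F [-0.1 -0.2  0.1] op -0.0002
```

Emit:
servo_tool --delta_pos '[[0,0.002,0],[0,0.002,0]]' --dr '[[0,0,0],[0,0,0]]' --grip '[0,0]'

```text
t: 19.38
tool_pos: [0.4201, 0.2361, 0.0953]
tool_rot: [-1.3, 1.093, -1.067]
contact_force: [-0.6, 0.6, 0.7]
opening: 0.0
```

```bash
python3 pp.py -.17 0 0 90 1; python3 look.py l16 -4 0 81 88
```

```text
[-103.9   95.7]
t 19.38 pos [0.4201 0.2361 0.0953] mould [-96.1   1.   95.3] k 0 dr [ 1.1  -0.31 -0.27] dtool [ 0.001  -0.0003 -0.0078] F [-0.6  0.6  0.7] op 0.0
```

View pics/l16r.png

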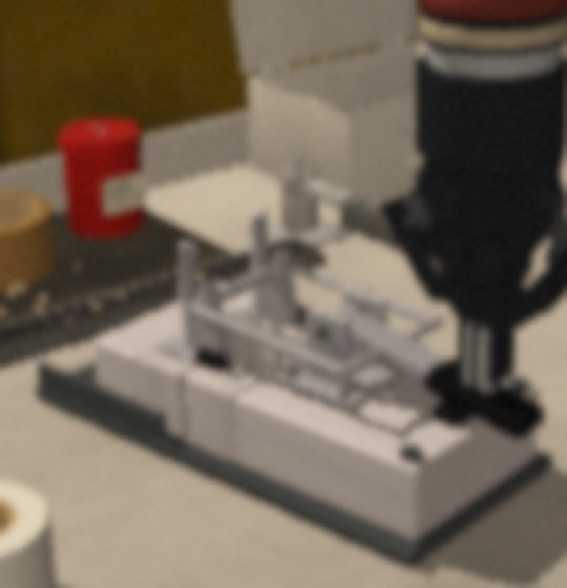

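The lever appears down at (485,395). I press lightly once more to feel the stop.

Emit:
servo_tool --delta_pos '[[0,0.002,0],[0,0.002,0]]' --dr '[[0,0,0],[0,0,0]]' --grip '[0,0]'

```text
t: 19.77
tool_pos: [0.4208, 0.2363, 0.0946]
tool_rot: [-1.3, 1.093, -1.067]
contact_force: [-7.4, -2.2, 14.7]
opening: 0.0
```

The stop is felt at 17 N. I retract straight up and away.

Emit:
servo_tool --delta_pos '[[0,-0.005,0],[0,-0.03,0],[0,-0.05,0],[0,-0.06,0],[0,-0.03,-0.02]]' --dr '[[0,0,0],[0,0,0],[0,0,0],[0,0,0],[0,0,0]]' --grip '[0,0,0,0,0]'

```text
t: 20.4
tool_pos: [0.4033, 0.2319, 0.2721]
tool_rot: [-1.305, 1.097, -1.065]
contact_force: [0.4, -0.6, 0.6]
opening: -0.0002
```

Emit:
servo_tool --delta_pos '[[0.05,0,-0.01],[0.05,0,-0.01],[0.05,0,-0.01],[0.05,0,-0.01],[0,0,0]]' --dr '[[0,0,0],[0,0,0],[0,0,0],[0,0,0],[0,0,0]]' --grip '[0,0,0,0,0]'

```text
t: 21.02
tool_pos: [0.4004, 0.0235, 0.2779]
tool_rot: [-1.297, 1.085, -1.069]
contact_force: [-0.3, 0.3, -0.4]
opening: -0.0001
```

```bash
python3 p.py 0 0 90;python3 look.py l17 -4 0 81 88; python3 - <<'E'
from h import *
for n in("top","scene"):
    ctrl.get_image(n)
    for l in("white_cap","blue_cap","label_roll"):
        for k in ctrl.masks_of(n,l)[:1]: print(n,l,k["score"],k["extent"])
E
```

```text
t 21.02 pos [0.4004 0.0235 0.2779] mould [-154.  -204.5  277.9] k 0 dr [ 0.71 -0.13 -0.14] dtool [-0.2044  0.1865  0.1558] F [-0.3  0.3 -0.4] op -0.0001
top white_cap 0.84 [384.8, 212.8, 421.0, 242.8]
top blue_cap 0.98 [203.2, 243.3, 235.5, 273.8]
top label_roll 0.74 [199.3, 181.4, 235.3, 218.5]
scene white_cap 0.86 [379.4, 190.8, 407.2, 210.9]
scene blue_cap 0.93 [245.0, 267.7, 288.6, 305.0]
scene label_roll 0.64 [217.2, 227.5, 249.6, 265.1]
```

View pics/l17.png

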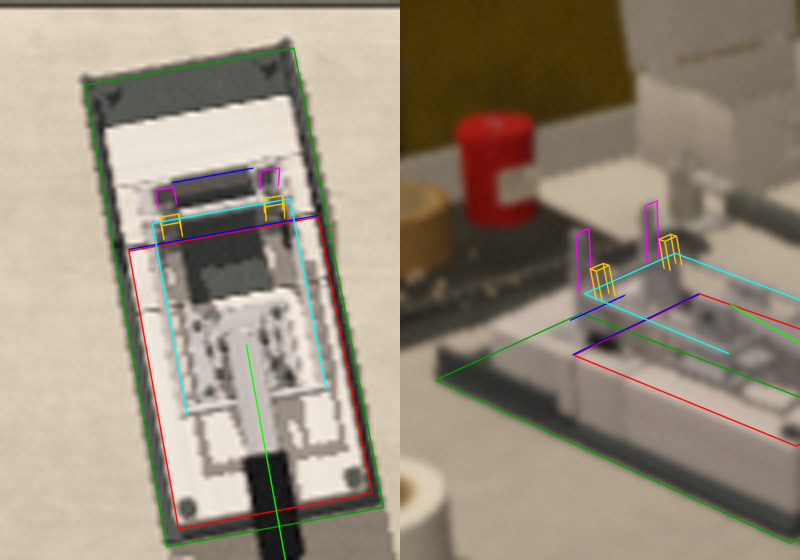

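View pics/l17r.png

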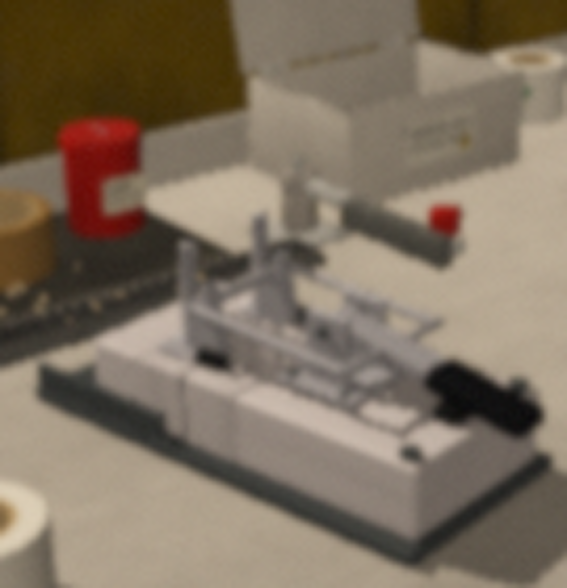

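The mould is shut: bar at (185,310) behind the prongs, lever down on its stop at (480,395). The bystanders' boxes are unchanged within detector noise, so I hand in.

```bash
python3 -c "
from station import ctrl
print(ctrl.finish_job())"
```

```text
the job is handed in; nothing more can be done
None
```

The mould is latched shut: the loop hangs behind both keeper prongs and the lever lies on its stop. I handed the job in at about 21 s of the 64 s allowed; no verdict was reported.

- **Hooking the loop:** I found the sliding half about 25 mm open by eye, and touching the posts with the bar (11 N) gave the same figure. I lowered the bar into the pocket, checked with a 10–12 N pull that the prongs held it, and let go.
- **Pressing the lever:** I pressed it down along its arc with the closed fingertips, reading at most 8 N on the way. A final check against the stop read about 17 N.
- **Last pictures:** With the arm clear, the sliding half is shut, the bar is behind the prongs and the lever has stayed down. Both caps and the label roll are where they were; the blue cap's box in the top view came out a few pixels off at its upper edge, but the scene view shows it in place.
- **Forces:** They were read only at the end of each move, so brief peaks in between may have been missed. None of my checks failed.

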